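# Hang a washed butter mould to drain

### The job

Pick up the drying rod by its wooden handle, push the rod through the yellow mould lying on its side and lift the mould on it, then gently lay the rod across the draining rack, handle in the cradle nearer the robot and metal shaft in the other, so that the mould hangs between the two posts over the little drip tray, and let go. The mould is clean, so the fingers must not touch it; leave the blue mould alone.

Things in the scene. Friction and masses are not known exactly. Their poses are not given: they have to be found in the camera images.
- rod_grip (a point): Place to grip the 0.17 kg drying rod, in the middle of its straight wooden handle's section (26 mm wide, 40 high). Handle: from 95 mm behind to 45 mm ahead of this point; then a level aluminium shaft, 14 mm thick, on the same centre line, to 299 mm ahead, with a red 28 mm ball at its tip. x points along the rod to the ball, z up. It starts lying flat, this point 20 mm over the table.
- mould_yellow_center (a point): Mould to hang: yellow plastic octagonal tube, open at both ends, lying on one flat; 76 mm high (across flats), 70 mm long, bore 64 mm across flats, 0.09 kg, loose. Point at the bore's centre, 38 mm over the table at the start. x runs along the bore, level, at the start to the robot's left within 15 degrees. On the rod the bore's centre hangs 25 mm under the shaft's centre line.
- mould_blue_center (a point): Bystander: blue mould of the same shape and size, lying likewise beside the yellow one, loose, to be left alone. Point at the centre of its bore, x along the bore.
- rack: Draining rack, fixed: two posts 307 mm apart on a dark wooden foot. Origin: on the table under where the mould hangs, at the centre of an aluminium drip tray (130 x 110 mm, top 32 mm up). x points level from the near post (at x = -207 mm) to the far one (+100 mm), away from the robot. Laid in place along x, the rod has its grip point at x = -140 mm (20 mm either way is fine), y = 0, 140 mm up.
- rack_far (a point): Bottom of the far post's cradle, for the shaft, 133 mm over the table; the ball goes beyond it. Axes as the rack's. Bent steel wire 10 mm thick, flat bottom about 50 mm wide inside, sides leaning outwards to 45 mm higher, open on top.
- rack_near (a point): Bottom of the near post's cradle, for the handle, 120 mm over the table. Same shape as the far cradle, axes as the rack's.
Not all that is in view belongs to the job. Of the things like the part that bears mould_yellow_center, leave any that is orange; of the rest the larger one is meant.

How it is judged:
By the outcome, as a careful person would: the job done as asked, in the order asked, and still so for the second after the job is handed in, with the robot touching nothing.
It also fails if it takes over 56 s, if anything falls off the work surface, if the arm or the gripper's body presses on something with over 40 N, if the wrist force passes 120 N, or if a joint passes its speed limit or range.

### The arm

A 7-joint arm with a two-finger parallel gripper is mounted at the origin on the work surface. World frame = base frame: x ahead of the robot, y to its left, z up, the work surface at z = 0. Lengths are in m, angles in rad, forces in N, time in s.
With the tool pointing down it reaches from about 0.4 to 0.925 m from the base axis. Payload 4.1 kg.
Tool frame: the origin (TCP) lies on the centre line of the jaws, within the pads' length; the fingertips stand 25 mm ahead of it and the grasp point (between the pads) lies 6 mm ahead of it; z points along the fingers, y is the line along which they close (so a half turn about z gives the same grasp; the last joint's range is limited). The gripper opens to 85 mm and grips with 20 to 120 N. Pads are 22 mm wide; open, the fingers measure 114 mm over their backs; the gripper's body (76 mm by 85 mm) begins 54 mm behind the grasp point. The pads swing forward as they close: fully open they stand 13 mm farther back than shut.
Start: joints at [-1.413, 0.398, 0.045, 1.537, -0.019, 1.207, -0.051], TCP at [0.165, 0.629, 0.256] pointing down, gripper open.
Joint ranges: [-2.82, 2.82], [-0.49, 2.23], [-1.37, 1.46], [0, 2.46], [-1.36, 4.5], [0.23, 2], [-2.94, 2.94]. Speed limits (rad/s): [2.57, 2.57, 3.14, 3.14, 3.14, 3.14, 3.14].

### API

Orientations are given as a unit quaternion [x, y, z, w].
In Python, from workcell import env gives the robot as it stands. The module is installed in compiled form; this text tells all that it offers.
- The arm moves only by the tool apply_moves, never from a script. Its argument "increments" is a list of rows, each an object of numbers: "dx", "dy", "dz": the shift along the tool's x, y, z scaled (see below); "ax", "ay", "az": the turn, a rotation vector about the tool's x, y, z scaled (see below). In form: [{"dx": .., "dy": .., "dz": .., "ax": .., "ay": .., "az": ..}, ...]. A call has 1 to 20 rows; each row shifts and turns the commanded pose from where the row before left it, along the tool's axes as they then stand; what a row does not reach is not made up. The controller multiplies each number of a shift by 1000 mm and each number of a turn by pi/4 rad. A row lasts 1/10 s, in which the tool goes at most 50 mm and 8.59 degrees, less where a joint would pass 70% of its speed; a pose out of reach is approached as far as the arm can. A call with a number of a shift or a turn outside -1 to 1 is refused whole. A call with a gripper value outside its range is refused whole. "gripper" is the opening, from 0 (shut) to 1 (fully open), set as the call begins (left out, the last holds). The fingers move at their own pace and stop on an object; "squeeze" is the grip in N (left out, the last holds). Time passes only in rows, so rows that do not move let the fingers close. It gives the time, the measured TCP pose, the force, the opening and the grip force at its end, in the units of the state.
- env.sense(): the state, without advancing time (a new reading comes with each control period).
- env.camera(name): name is "scene" or "top" or "wrist"; returns the picture (420x560x3 uint8, blue, green, red); there is no depth.
- env.calibration(name): a dict with "vfov" (degrees; the focal length in pixels is half the picture's height over the tangent of half this angle, whatever the lens; pixels are square), "cx", "cy" (the principal point, pixels), "D" ([k1, k2, p1, p2, k3] as OpenCV has them; the pictures are not rectified), "R" (3x3) and "t" (3): a world point X has camera coordinates R X + t. Camera axes: x right, y down, z forward; pixel columns grow to the right and rows downward; lengths in m; the calibration is good to about 2 mm. A picture is of the moment at which its call begins: read the wrist's pose just before it. calibration takes no time and is no camera call; for the wrist camera it gives the pose at the moment of the call.
- env.close_job(): hands the job in; it is judged then, once.
Trained networks look in the newest picture that a camera, given by its name, has taken for a name from the list of things; names that differ only in an ending like _2 or _b are one class to them, and where a whole thing is asked for, a point or a joint stands for the part that bears it (a point fixed in the world has none). Each returns a list of dicts, best first, with "conf" (0 to 1); they miss things now and then, are a little off and sometimes report something else, mostly with a low value. They report only what shows in the picture. A call takes as long as a camera call. They do not tell look-alikes from the thing itself.
- env.cut_out(camera, query): "mask" (420x560 bool, what is visible of it).
- env.mark_of(camera, query): "xyz" ([x, y, z] in m, in world coordinates, good to about 4 mm: a listed point, or the origin of a listed thing).
The state is a dict: "time_s": time; "qpos": joint angles; "joint_velocities": joint speeds; "effort": joint torques, N m; "tcp_pos": TCP position; "orientation": TCP orientation; "wrist_force": force on the tool from outside, world axes, zero at the start; "torque": the same for the moment, N m; "width": finger opening in m; "grip_force": force on a finger pad.
Only numpy, scipy, OpenCV 4.12 (cv2) and the standard library are available. Lean on these libraries where they do the work, as an engineer would, in place of code of your own. Each camera call takes 0.05 s, during which the arm holds its last target. There are 200 camera calls.

## Working session

There is one attempt and no reset: what is moved stays moved. The work goes in short steps, Python scripts to look and compute and a tool call to move; the robot and the scene stay as the last step left them, time stands still between calls to the robot, and variables do not carry over. Pictures are saved under pics/ and viewed, at most 13 in all, crops included, and the job is handed in when it is done.

Besides the shell and the picture viewer there is one more tool, called after "Call:" as name(argument=value, ...) on one line, values as JSON. apply_moves: Moves the arm, as the interface text tells. Its arguments: {"type":"object","properties":{"increments":{"type":"array"},"gripper":{"type":"number"},"squeeze":{"type":"number"}},"required":["increments"]}

```bash
mkdir -p pics; cat > h.py <<'E'
import numpy as np, cv2
from workcell import env
from scipy.spatial.transform import Rotation as Rn
np.set_printoptions(precision=4,suppress=True)
def K(c):
    f=210/np.tan(np.radians(c['vfov'])/2); return np.array([[f,0,c['cx']],[0,f,c['cy']],[0,0,1]])
def ray_z(cam,px,z):
    c=env.calibration(cam); R=np.array(c['R']);t=np.array(c['t'])
    u=cv2.undistortPoints(np.array(px,float).reshape(-1,1,2),K(c),np.array(c['D'])).reshape(-1,2)
    d=np.c_[u,np.ones(len(u))]@R; o=-R.T@t
    return o+d*((z-o[2])/d[:,2])[:,None]
def proj(cam,X):
    c=env.calibration(cam); return cv2.projectPoints(np.array(X,float).reshape(-1,1,3),cv2.Rodrigues(np.array(c['R']))[0],np.array(c['t']),K(c),np.array(c['D']))[0].reshape(-1,2)
E
python3 - <<'E'
from h import *
for n in ['scene','top']:
    cv2.imwrite(f'pics/{n}0.png',env.camera(n))
    for q in ['rod_grip','mould_yellow_center','mould_blue_center','rack','rack_far','rack_near']:
        for m in env.mark_of(n,q): print(n,q,round(m['conf'],2),np.array(m['xyz']),proj(n,m['xyz'])[0])
s=env.sense(); print(s['time_s'],s['orientation'],s['tcp_pos'])
E
```

```text
scene rod_grip 0.75 [ 0.4837 -0.0974  0.0212] [233.2988 233.9464]
scene mould_yellow_center 0.76 [0.4432 0.2982 0.04  ] [387.2739 217.9234]
scene mould_yellow_center 0.64 [0.5722 0.3749 0.0354] [424.8628 263.6384]
scene mould_yellow_center 0.6 [0.3246 0.3137 0.0261] [385.2866 184.632 ]
scene mould_blue_center 0.8 [0.5942 0.2487 0.0353] [375.3988 271.9363]
scene mould_blue_center 0.37 [0.4439 0.2958 0.038 ] [386.2174 218.5602]
scene rack 0.62 [ 0.5474 -0.3506  0.0021] [132.5089 258.4845]
scene rack_far 0.82 [ 0.6524 -0.3619  0.1305] [102.0574 274.7891]
scene rack_far 0.46 [0.5988 0.2492 0.0357] [375.8776 273.6161]
scene rack_near 0.77 [ 0.3457 -0.3127  0.1186] [149.39  166.814]
scene rack_near 0.56 [ 0.4864 -0.0977  0.0172] [233.2344 235.6576]
top rod_grip 0.94 [ 0.488  -0.0899  0.0182] [311.6566 226.6868]
top mould_yellow_center 0.97 [0.4417 0.2895 0.0414] [182.8192 238.8255]
top mould_yellow_center 0.89 [0.5723 0.3762 0.0327] [156.1716 194.3612]
top mould_blue_center 0.71 [0.5943 0.2489 0.041 ] [198.7098 187.7247]
top rack 0.68 [ 0.5488 -0.3505  0.0011] [397.8313 209.0982]
top rack_far 0.85 [ 0.6513 -0.3657  0.1298] [414.3048 168.3956]
top rack_near 0.58 [ 0.3429 -0.3125  0.1201] [393.7359 279.4454]
0.7 [0.128  0.9918 0.0001 0.    ] [0.1651 0.6287 0.2564]
```

View pics/scene0.png

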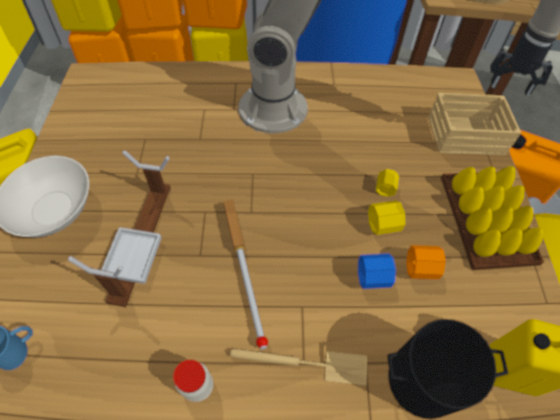

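View pics/top0.png

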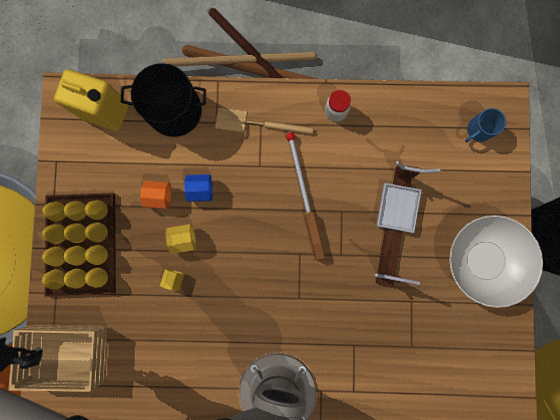

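Scene picture: candidates for the yellow mould are the large yellow one at (387,218), the small yellow one at (387,183) and the orange one at (427,262). Blue is at (376,271). The rod's handle is at (233,225) with the ball at (262,342), and the rack is on the left. In the top picture the large yellow is at (181,238) and the small one at (172,280). The large yellow one fits: it is not orange, and it is the larger of the two yellow ones. I'll confirm it in a crop and fit the axes.

```bash
cat > m.py <<'E'
from h import *
from scipy.optimize import minimize
def prism(x,y,yaw,z=0.038,L=0.07,af=0.076):
    r=af/2/np.cos(np.pi/8); a=np.arange(8)*np.pi/4+np.pi/8
    d=np.array([np.cos(yaw),np.sin(yaw),0]); n=np.array([-d[1],d[0],0])
    return np.vstack([np.array([x,y,z])+s*L/2*d+r*np.cos(a)[:,None]*n+r*np.sin(a)[:,None]*[0,0,1] for s in(-1,1)])
def fitmould(q,xy,yaw0,cams=('scene','top')):
    ms={}
    for c in cams:
        for k in env.cut_out(c,q):
            if k['mask'][tuple(proj(c,[*xy,.038])[0].astype(int)[::-1])]: ms[c]=cv2.resize(k['mask'].astype(np.uint8)*255,None,fx=4,fy=4)>127; break
    def cost(p):
        t=0
        for c,m in ms.items():
            h=cv2.convexHull(((proj(c,prism(*p))+.5)*4).astype(np.float32)).astype(int)
            im=np.zeros(m.shape,np.uint8); cv2.fillConvexPoly(im,h,1); t+=1-(m&(im>0)).sum()/(m|(im>0)).sum()
        return t
    best=min((minimize(cost,[*xy,yaw0+d],method='Nelder-Mead',options=dict(initial_simplex=np.array([[*xy,yaw0+d],[xy[0]+.01,xy[1],yaw0+d],[xy[0],xy[1]+.01,yaw0+d],[*xy,yaw0+d+.1]]))) for d in(-.25,0,.25)),key=lambda r:r.fun)
    return list(ms),best.x,best.fun
E
python3 - <<'E'
from m import *
im=env.camera('scene'); t=env.camera('top')
print('Y',fitmould('mould_yellow_center',(.442,.293),np.pi/2))
print('B',fitmould('mould_blue_center',(.594,.249),np.pi/2))
a=cv2.resize(im[160:300,330:470],None,fx=4,fy=4,interpolation=cv2.INTER_CUBIC)
cv2.imwrite('pics/crop1.png',a)
h=cv2.cvtColor(t,cv2.COLOR_BGR2HSV); m=((h[...,0]<6)|(h[...,0]>174))&(h[...,1]>170)&(h[...,2]>80)
ys,xs=np.where(m[120:150,275:305]); print('ball px',xs.mean()+275,ys.mean()+120)
b=ray_z('top',[[xs.mean()+275,ys.mean()+120]],.02)[0]; print('ball',b)
h=cv2.cvtColor(im,cv2.COLOR_BGR2HSV); m=((h[...,0]<6)|(h[...,0]>174))&(h[...,1]>170)&(h[...,2]>80)
ys,xs=np.where(m[325:355,245:280]); b2=ray_z('scene',[[xs.mean()+245,ys.mean()+325]],.02)[0]; print('ball scene',b2)
# rod axis from mask in top
for k in env.cut_out('top','rod_grip')[:1]:
    ys,xs=np.where(k['mask']); P=ray_z('top',np.c_[xs,ys],.02)
    c=P[:,:2].mean(0); u=np.linalg.svd(P[:,:2]-c)[2][0] if 0 else np.linalg.eigh(np.cov((P[:,:2]-c).T))[1][:,1]
    u*=np.sign(u[0]); s=(P[:,:2]-c)@u; print('rod',len(xs),c,u,np.degrees(np.arctan2(u[1],u[0])),'ends',c+u*s.min(),c+u*s.max(),'len',np.ptp(s))
    print('dir grip->ball',(b[:2]-[.488,-.0899]),np.linalg.norm(b[:2]-[.488,-.0899]))
E
```

```text
Y (['scene', 'top'], array([0.4403, 0.296 , 1.7549]), np.float64(0.09911326661157172))
B (['scene', 'top'], array([0.5934, 0.2485, 1.601 ]), np.float64(0.08451612664306818))
ball px 290.0566037735849 135.9811320754717
ball [ 0.7621 -0.0187  0.02  ]
ball scene [ 0.7565 -0.0211  0.02  ]
rod 898 [ 0.557  -0.0732] [0.9669 0.255 ] 14.774705992572986 ends [ 0.3918 -0.1168] [ 0.7751 -0.0157] len 0.3964566793273535
dir grip->ball [0.2741 0.0712] 0.28317439372943104
```

View pics/crop1.png

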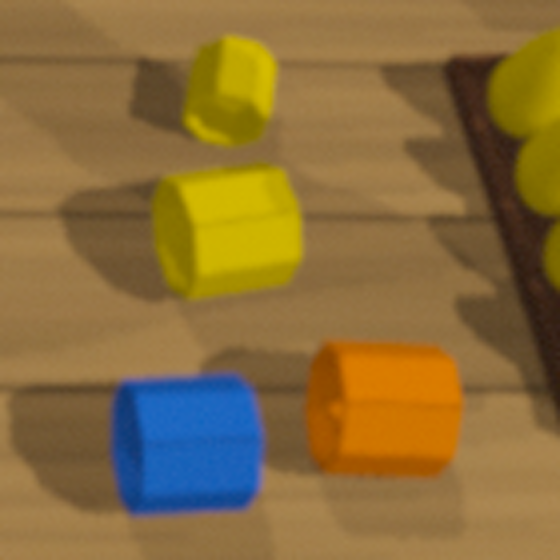

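The crop shows the large yellow tube at (228,230), clearly larger than the small yellow one at (230,92); orange is at (385,410) and blue at (188,445). So the target is the large yellow one, at (0.440, 0.296) with its bore at yaw about 100°. I'll move above the rod.

Call:
apply_moves(increments=[{"dx": -0.031, "dy": -0.026}, {"dx": -0.031, "dy": -0.026}, {"dx": -0.031, "dy": -0.026}, {"dx": -0.031, "dy": -0.026}, {"dx": -0.031, "dy": -0.026}, {"dx": -0.031, "dy": -0.026}, {"dx": -0.031, "dy": -0.026}, {"dx": -0.031, "dy": -0.026}, {"dx": -0.031, "dy": -0.026}, {"dx": -0.031, "dy": -0.026}, {"dx": -0.018, "dy": -0.036}, {"dx": -0.018, "dy": -0.036}, {"dx": -0.018, "dy": -0.036}, {"dx": -0.018, "dy": -0.036}, {"dx": -0.018, "dy": -0.036}, {"dx": -0.018, "dy": -0.036}, {"dx": -0.018, "dy": -0.036}, {"dx": -0.018, "dy": -0.036}, {"dx": -0.018, "dy": -0.036}, {"dx": -0.018, "dy": -0.036}], gripper=1)

```text
invalid input at $.increments[0]: expected keys dx, dy, dz, ax, ay, az
```

Call:
apply_moves(increments=[{"az": 0.167}, {"az": 0.167}, {"az": 0.167}, {"az": 0.167}, {"az": 0.167}, {"az": 0.167}, {"az": 0.167}, {"az": 0.167}, {"az": 0.167}, {"az": 0.167}, {"az": 0.167}, {"az": 0.167}, {"az": 0.167}, {"az": 0.167}, {"az": 0.167}, {"az": 0.167}, {"az": 0.167}, {"az": 0.167}, {"az": 0.167}, {"az": 0.167}])

```text
invalid input at $.increments[0]: expected keys dx, dy, dz, ax, ay, az
```

```bash
cat >> h.py <<'E'
def st():
    s=env.sense(); R=Rn.from_quat(s['orientation']).as_matrix(); p=np.array(s['tcp_pos'])
    print('t',s['time_s'],'tcp',p,'xyaw',np.degrees(np.arctan2(R[1,0],R[0,0])),'z',R[:,2],'w',s['width'],'gf',s['grip_force'],'F',np.array(s['wrist_force']),'q',np.array(s['qpos']))
    return p,R
def togo(target,yaw,z):
    p,R=st(); d=R.T@(np.array([*target,z])-p); dy=(np.degrees(np.arctan2(R[1,0],R[0,0]))-yaw+180)%360-180
    print('togo tool',d,'az units',dy/45)
E
python3 - <<'E'
from h import *
p,R=st(); im=env.camera('wrist'); cv2.imwrite('pics/w1.png',im)
for m in env.mark_of('wrist','rod_grip'): print(m['conf'],np.array(m['xyz']))
for k in env.cut_out('wrist','rod_grip')[:1]:
    ys,xs=np.where(k['mask']); print(xs.min(),xs.max(),ys.min(),ys.max())
    P=ray_z('wrist',np.c_[xs,ys],.02)[:,:2]; c=P.mean(0); w,V=np.linalg.eigh(np.cov((P-c).T)); u=V[:,1]*np.sign(V[0,1])
    s=(P-c)@u; print(c,np.degrees(np.arctan2(u[1],u[0])),c+u*s.min(),c+u*s.max())
E
```

```text
t 1.05 tcp [0.165  0.6287 0.2563] xyaw 165.29130473877393 z [ 0.      0.0001 -1.    ] w 0.08515949388363706 gf 0.0 F [-0.1678  0.1526  0.4543] q [-1.413   0.3984  0.0451  1.5366 -0.0187  1.2069 -0.0507]
```

View pics/w1.png

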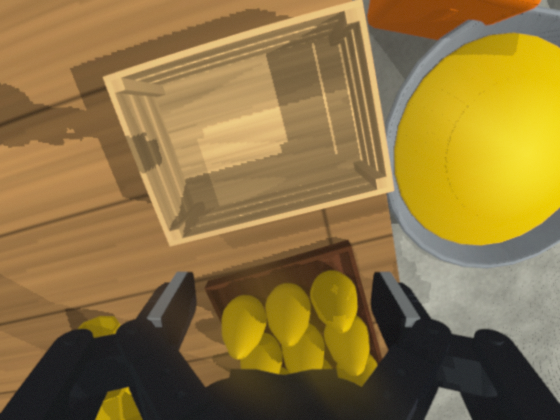

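The moves were refused because every row needs all six keys. The picture only shows the crate (250,130) and the lemons (290,320) from the start pose. I'll send them again in full.

Call:
apply_moves(increments=[{"dx": -0.031, "dy": -0.026, "dz": 0, "ax": 0, "ay": 0, "az": 0}, {"dx": -0.031, "dy": -0.026, "dz": 0, "ax": 0, "ay": 0, "az": 0}, {"dx": -0.031, "dy": -0.026, "dz": 0, "ax": 0, "ay": 0, "az": 0}, {"dx": -0.031, "dy": -0.026, "dz": 0, "ax": 0, "ay": 0, "az": 0}, {"dx": -0.031, "dy": -0.026, "dz": 0, "ax": 0, "ay": 0, "az": 0}, {"dx": -0.031, "dy": -0.026, "dz": 0, "ax": 0, "ay": 0, "az": 0}, {"dx": -0.031, "dy": -0.026, "dz": 0, "ax": 0, "ay": 0, "az": 0}, {"dx": -0.031, "dy": -0.026, "dz": 0, "ax": 0, "ay": 0, "az": 0}, {"dx": -0.031, "dy": -0.026, "dz": 0, "ax": 0, "ay": 0, "az": 0}, {"dx": -0.031, "dy": -0.026, "dz": 0, "ax": 0, "ay": 0, "az": 0}, {"dx": -0.018, "dy": -0.036, "dz": 0, "ax": 0, "ay": 0, "az": 0}, {"dx": -0.018, "dy": -0.036, "dz": 0, "ax": 0, "ay": 0, "az": 0}, {"dx": -0.018, "dy": -0.036, "dz": 0, "ax": 0, "ay": 0, "az": 0}, {"dx": -0.018, "dy": -0.036, "dz": 0, "ax": 0, "ay": 0, "az": 0}, {"dx": -0.018, "dy": -0.036, "dz": 0, "ax": 0, "ay": 0, "az": 0}, {"dx": -0.018, "dy": -0.036, "dz": 0, "ax": 0, "ay": 0, "az": 0}, {"dx": -0.018, "dy": -0.036, "dz": 0, "ax": 0, "ay": 0, "az": 0}, {"dx": -0.018, "dy": -0.036, "dz": 0, "ax": 0, "ay": 0, "az": 0}, {"dx": -0.018, "dy": -0.036, "dz": 0, "ax": 0, "ay": 0, "az": 0}, {"dx": -0.018, "dy": -0.036, "dz": 0, "ax": 0, "ay": 0, "az": 0}], gripper=1)

```text
time_s: 3.2
tcp_pos: [0.4818, -0.0969, 0.2567]
orientation: [0.128, 0.992, 0.0, 0.001]
wrist_force: [0.7, -0.0, -0.6]
width: 0.0854
grip_force: 0.0
```

Call:
apply_moves(increments=[{"dx": 0, "dy": 0, "dz": 0, "ax": 0, "ay": 0, "az": 0.167}, {"dx": 0, "dy": 0, "dz": 0, "ax": 0, "ay": 0, "az": 0.167}, {"dx": 0, "dy": 0, "dz": 0, "ax": 0, "ay": 0, "az": 0.167}, {"dx": 0, "dy": 0, "dz": 0, "ax": 0, "ay": 0, "az": 0.167}, {"dx": 0, "dy": 0, "dz": 0, "ax": 0, "ay": 0, "az": 0.167}, {"dx": 0, "dy": 0, "dz": 0, "ax": 0, "ay": 0, "az": 0.167}, {"dx": 0, "dy": 0, "dz": 0, "ax": 0, "ay": 0, "az": 0.167}, {"dx": 0, "dy": 0, "dz": 0, "ax": 0, "ay": 0, "az": 0.167}, {"dx": 0, "dy": 0, "dz": 0, "ax": 0, "ay": 0, "az": 0.167}, {"dx": 0, "dy": 0, "dz": 0, "ax": 0, "ay": 0, "az": 0.167}, {"dx": 0, "dy": 0, "dz": 0, "ax": 0, "ay": 0, "az": 0.167}, {"dx": 0, "dy": 0, "dz": 0, "ax": 0, "ay": 0, "az": 0.167}, {"dx": 0, "dy": 0, "dz": 0, "ax": 0, "ay": 0, "az": 0.167}, {"dx": 0, "dy": 0, "dz": 0, "ax": 0, "ay": 0, "az": 0.167}, {"dx": 0, "dy": 0, "dz": 0, "ax": 0, "ay": 0, "az": 0.167}, {"dx": 0, "dy": 0, "dz": 0, "ax": 0, "ay": 0, "az": 0.167}, {"dx": 0, "dy": 0, "dz": 0, "ax": 0, "ay": 0, "az": 0.167}, {"dx": 0, "dy": 0, "dz": 0, "ax": 0, "ay": 0, "az": 0.167}, {"dx": 0, "dy": 0, "dz": 0, "ax": 0, "ay": 0, "az": 0.167}, {"dx": 0, "dy": 0, "dz": 0, "ax": 0, "ay": 0, "az": 0.167}])

```text
time_s: 5.2
tcp_pos: [0.4816, -0.0953, 0.2564]
orientation: [0.992, 0.128, 0.0, -0.0]
wrist_force: [-0.1, -0.5, -0.4]
width: 0.0853
grip_force: 0.0
```

```bash

python3 - <<'E'
from h import *
p,R=st(); im=env.camera('wrist'); cv2.imwrite('pics/w2.png',im)
for m in env.mark_of('wrist','rod_grip'): print(m['conf'],np.array(m['xyz']),proj('wrist',m['xyz']))
for k in env.cut_out('wrist','rod_grip')[:1]:
    ys,xs=np.where(k['mask']); print(xs.min(),xs.max(),ys.min(),ys.max())
    P=ray_z('wrist',np.c_[xs,ys],.02)[:,:2]; c=P.mean(0); w,V=np.linalg.eigh(np.cov((P-c).T)); u=V[:,1]*np.sign(V[0,1])
    s=(P-c)@u; print(c,np.degrees(np.arctan2(u[1],u[0])),c+u*s.min(),c+u*s.max())
E
```

```text
t 5.2 tcp [ 0.4816 -0.0953  0.2564] xyaw 14.687603237029641 z [ 0.0005  0.0005 -1.    ] w 0.08528054790711084 gf 0.0 F [-0.1341 -0.4648 -0.3617] q [-0.7558  0.1761  0.9751  1.9238 -0.1622  1.1231 -1.0318]
0.94 [ 0.4839 -0.0904  0.0212] [[280.0257 179.2717]]
271 294 0 260
[ 0.516  -0.0839] 15.066134120026291 [ 0.3831 -0.1197] [ 0.6625 -0.0445]
```

View pics/w2.png

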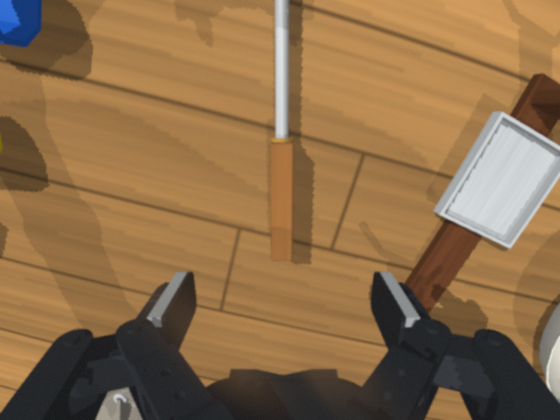

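The picture shows the handle running vertically from (282,140) to (282,260), aligned with the jaws. The mark at (0.484, -0.090) fits. I'll descend and grip.

Call:
apply_moves(increments=[{"dx": 0.004, "dy": -0.003, "dz": 0.03, "ax": 0, "ay": 0, "az": 0}, {"dx": 0, "dy": 0, "dz": 0.03, "ax": 0, "ay": 0, "az": 0}, {"dx": 0, "dy": 0, "dz": 0.03, "ax": 0, "ay": 0, "az": 0}, {"dx": 0, "dy": 0, "dz": 0.03, "ax": 0, "ay": 0, "az": 0}, {"dx": 0, "dy": 0, "dz": 0.03, "ax": 0, "ay": 0, "az": 0}, {"dx": 0, "dy": 0, "dz": 0.03, "ax": 0, "ay": 0, "az": 0}, {"dx": 0, "dy": 0, "dz": 0.02, "ax": 0, "ay": 0, "az": 0}, {"dx": 0, "dy": 0, "dz": 0.015, "ax": 0, "ay": 0, "az": 0}, {"dx": 0, "dy": 0, "dz": 0.011, "ax": 0, "ay": 0, "az": 0}, {"dx": 0, "dy": 0, "dz": 0, "ax": 0, "ay": 0, "az": 0}])

```text
time_s: 6.35
tcp_pos: [0.4842, -0.0913, 0.0295]
orientation: [0.991, 0.131, -0.001, -0.0]
wrist_force: [-0.5, 0.1, 0.5]
width: 0.0856
grip_force: 0.0
```

Call:
apply_moves(increments=[{"dx": 0, "dy": 0, "dz": 0, "ax": 0, "ay": 0, "az": 0}, {"dx": 0, "dy": 0, "dz": 0, "ax": 0, "ay": 0, "az": 0}, {"dx": 0, "dy": 0, "dz": 0, "ax": 0, "ay": 0, "az": 0}, {"dx": 0, "dy": 0, "dz": 0, "ax": 0, "ay": 0, "az": 0}, {"dx": 0, "dy": 0, "dz": 0, "ax": 0, "ay": 0, "az": 0}, {"dx": 0, "dy": 0, "dz": 0, "ax": 0, "ay": 0, "az": 0}, {"dx": 0, "dy": 0, "dz": 0, "ax": 0, "ay": 0, "az": 0}, {"dx": 0, "dy": 0, "dz": 0, "ax": 0, "ay": 0, "az": 0}], gripper=0, squeeze=100)

```text
time_s: 7.15
tcp_pos: [0.4854, -0.0916, 0.0311]
orientation: [0.991, 0.13, 0.001, -0.0]
wrist_force: [-1.0, 1.1, 6.7]
width: 0.0247
grip_force: 98.6
```

Call:
apply_moves(increments=[{"dx": 0, "dy": 0, "dz": -0.01, "ax": 0, "ay": 0, "az": 0}, {"dx": 0, "dy": 0, "dz": -0.02, "ax": 0, "ay": 0, "az": 0}, {"dx": 0, "dy": 0, "dz": -0.03, "ax": 0, "ay": 0, "az": 0}, {"dx": 0, "dy": 0, "dz": -0.03, "ax": 0, "ay": 0, "az": 0}, {"dx": 0, "dy": 0, "dz": -0.03, "ax": 0, "ay": 0, "az": 0}, {"dx": 0, "dy": 0, "dz": 0, "ax": 0, "ay": 0, "az": -0.05}, {"dx": 0, "dy": 0, "dz": 0, "ax": 0, "ay": 0, "az": -0.13}, {"dx": 0, "dy": 0, "dz": 0, "ax": 0, "ay": 0, "az": -0.14}, {"dx": 0, "dy": 0, "dz": 0, "ax": 0, "ay": 0, "az": -0.14}, {"dx": 0, "dy": 0, "dz": 0, "ax": 0, "ay": 0, "az": -0.14}, {"dx": 0, "dy": 0, "dz": 0, "ax": 0, "ay": 0, "az": -0.14}, {"dx": 0, "dy": 0, "dz": 0, "ax": 0, "ay": 0, "az": -0.14}, {"dx": 0, "dy": 0, "dz": 0, "ax": 0, "ay": 0, "az": -0.14}, {"dx": 0, "dy": 0, "dz": 0, "ax": 0, "ay": 0, "az": -0.14}, {"dx": 0, "dy": 0, "dz": 0, "ax": 0, "ay": 0, "az": -0.14}, {"dx": 0, "dy": 0, "dz": 0, "ax": 0, "ay": 0, "az": -0.14}, {"dx": 0, "dy": 0, "dz": 0, "ax": 0, "ay": 0, "az": -0.14}, {"dx": 0, "dy": 0, "dz": 0, "ax": 0, "ay": 0, "az": -0.14}, {"dx": 0, "dy": 0, "dz": 0, "ax": 0, "ay": 0, "az": -0.14}, {"dx": 0, "dy": 0, "dz": 0, "ax": 0, "ay": 0, "az": -0.04}])

```text
time_s: 9.15
tcp_pos: [0.4842, -0.0915, 0.1504]
orientation: [0.639, 0.769, -0.0, -0.0]
wrist_force: [-0.7, -0.4, -2.2]
width: 0.0248
grip_force: 98.0
```

```bash

python3 - <<'E'
from m import *
p,R=st(); im=env.camera('wrist'); cv2.imwrite('pics/w3.png',im); t=env.camera('top')
print(proj('wrist',[p+R@[.3,0,.006],[.4403,.296,.038]]))
for m in env.mark_of('wrist','mould_yellow_center'): print(m['conf'],np.array(m['xyz']),proj('wrist',m['xyz']))
try: print('Ywrist+top',fitmould('mould_yellow_center',(.440,.296),1.755,('wrist','top')))
except Exception as e: print(e)
E
```

```text
t 9.15 tcp [ 0.4842 -0.0915  0.1504] xyaw 100.55941402524456 z [-0.0004  0.0001 -1.    ] w 0.024768077377799805 gf 98.04730653762817 F [-0.6509 -0.3851 -2.1861] q [-0.3824  0.2705  0.5625  2.0328 -0.1849  0.8872  0.4654]
[[ 285.6853 1071.3121]
 [ 314.3057 -211.1739]]
Ywrist+top (['top'], array([0.4393, 0.2971, 1.7199]), np.float64(0.07397895783282249))
```

View pics/w3.png

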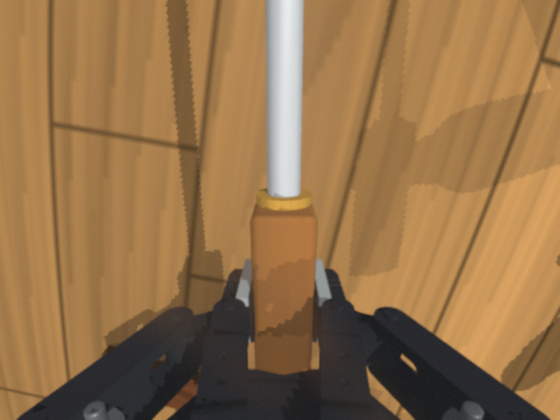

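The rod sits straight in the jaws, with the shaft at column 285 and the ferrule at (285,200). I'll check the actual ball position and work out the approach.

```bash
cat >> h.py <<'E'
def ball(guess):
    A=[];b=[]
    for n in('scene','top'):
        im=env.camera(n); h=cv2.cvtColor(im,cv2.COLOR_BGR2HSV); g=proj(n,guess)[0].astype(int); r=25
        m=((h[...,0]<6)|(h[...,0]>174))&(h[...,1]>150)&(h[...,2]>70); mm=np.zeros_like(m); sl=np.s_[g[1]-r:g[1]+r,g[0]-r:g[0]+r]; mm[sl]=m[sl]
        ys,xs=np.where(mm); px=[[xs.mean(),ys.mean()]]; print(n,'guess',g,'found',px,len(xs))
        P0=ray_z(n,px,0.)[0];P1=ray_z(n,px,.2)[0]; d=(P1-P0)/np.linalg.norm(P1-P0); M=np.eye(3)-np.outer(d,d); A.append(M); b.append(M@P0)
    return np.linalg.lstsq(np.vstack(A),np.hstack(b),rcond=None)[0]
E
python3 - <<'E'
from h import *
p,R=st(); g=p+R@[.285,0,.011]; B=ball(g); print('guess',g,'ball',B,'in tool',R.T@(B-p))
d=np.array([np.cos(np.radians(100)),np.sin(np.radians(100))]); C=np.array([.440,.2965])
for s in (.375,.14): print(s, C-s*d); togo(C-s*d,100,.049)
E
```

```text
t 9.4 tcp [ 0.4845 -0.0915  0.1503] xyaw 100.4158808082323 z [-0.0002 -0.     -1.    ] w 0.024926817817895536 gf 98.04108738899231 F [-0.0421 -0.3052 -1.7979] q [-0.3831  0.2713  0.5632  2.0324 -0.1856  0.8869  0.4632]
scene guess [351 191] found [[np.float64(351.7936507936508), np.float64(191.14285714285714)]] 63
top guess [212 241] found [[np.float64(211.56521739130434), np.float64(241.02898550724638)]] 69
guess [0.433  0.1888 0.1393] ball [0.4351 0.1891 0.1432] in tool [0.2848 0.0022 0.0071]
0.375 [ 0.5051 -0.0728]
t 9.5 tcp [ 0.4846 -0.0914  0.1503] xyaw 100.45240446857393 z [-0.0001 -0.     -1.    ] w 0.02480973392186429 gf 98.04161310195923 F [-0.3441  0.5141 -0.6655] q [-0.3831  0.2714  0.5629  2.0323 -0.1856  0.8868  0.4637]
togo tool [0.0146 0.0236 0.1013] az units 0.010053432634976565
0.14 [0.4643 0.1586]
t 9.5 tcp [ 0.4846 -0.0914  0.1503] xyaw 100.45240446857393 z [-0.0001 -0.     -1.    ] w 0.02480973392186429 gf 98.04161310195923 F [-0.3441  0.5141 -0.6655] q [-0.3831  0.2714  0.5629  2.0323 -0.1856  0.8868  0.4637]
togo tool [0.2496 0.0254 0.1013] az units 0.010053432634976565
```

Call:
apply_moves(increments=[{"dx": 0, "dy": 0.012, "dz": 0, "ax": 0, "ay": 0, "az": 0.005}, {"dx": 0, "dy": 0.011, "dz": 0.01, "ax": 0, "ay": 0, "az": 0.005}, {"dx": 0, "dy": 0, "dz": 0.02, "ax": 0, "ay": 0, "az": 0}, {"dx": 0, "dy": 0, "dz": 0.025, "ax": 0, "ay": 0, "az": 0}, {"dx": 0, "dy": 0, "dz": 0.025, "ax": 0, "ay": 0, "az": 0}, {"dx": 0, "dy": 0, "dz": 0.015, "ax": 0, "ay": 0, "az": 0}, {"dx": 0, "dy": 0, "dz": 0.006, "ax": 0, "ay": 0, "az": 0}, {"dx": 0, "dy": 0, "dz": 0, "ax": 0, "ay": 0, "az": 0}])

```text
time_s: 10.3
tcp_pos: [0.5076, -0.0871, 0.0486]
orientation: [0.642, 0.766, -0.0, -0.0]
wrist_force: [-0.4, 0.6, -1.5]
width: 0.0245
grip_force: 98.2
```

```bash

python3 - <<'E'
from h import *
p,R=st(); g=p+R@[.285,0,.011]; B=ball(g); print('guess',g,'ball',B,'in tool',R.T@(B-p))
print('mould in tool',R.T@(np.array([.44,.2965,.038])-p)); togo([.4643,.1586],100,.049)
im=env.camera('scene')[150:290,290:470]; cv2.imwrite('pics/s4.png',cv2.resize(im,None,fx=4,fy=4,interpolation=cv2.INTER_CUBIC))
E
```

```text
t 10.3 tcp [ 0.5076 -0.0871  0.0486] xyaw 100.04508601362049 z [-0.0011 -0.0001 -1.    ] w 0.02445028038313449 gf 98.20703029632568 F [-0.3817  0.6259 -1.4582] q [-0.2989  0.4711  0.4752  2.0514 -0.3306  0.6931  0.5646]
scene guess [347 222] found [[np.float64(347.93939393939394), np.float64(222.37878787878788)]] 66
top guess [215 234] found [[np.float64(215.6315789473684), np.float64(233.19298245614036)]] 57
guess [0.4578 0.1935 0.0376] ball [0.4605 0.1932 0.0443] in tool [0.2842 0.0025 0.0044]
mould in tool [0.3895 0.0004 0.0106]
t 10.4 tcp [ 0.5083 -0.0874  0.0499] xyaw 100.03326503424039 z [ 0.0015 -0.0001 -1.    ] w 0.024601618160423798 gf 98.20739150047302 F [ 0.3622 -0.3843 -2.4182] q [-0.2993  0.469   0.4762  2.0509 -0.3303  0.6932  0.5646]
togo tool [ 0.2499 -0.0005  0.0008] az units 0.0007392229831200187
```

View pics/s4.png

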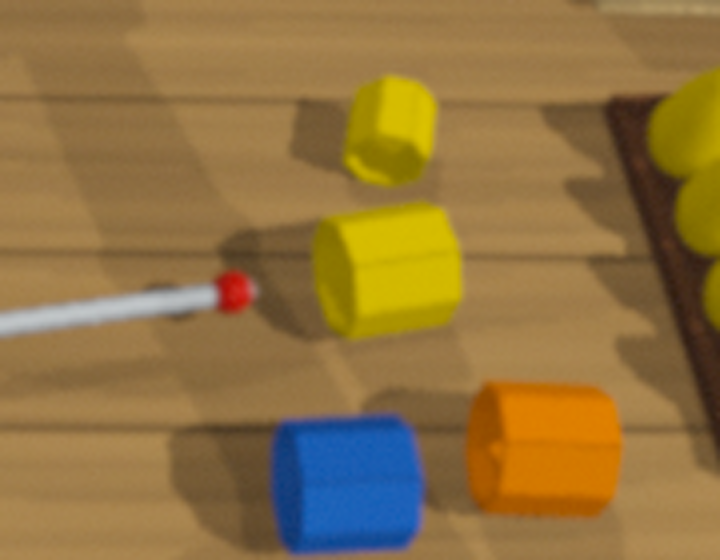

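The ball (235,291) is in line with the bore's near face (338,272), with clearance all round. I'll push it through.

Call:
apply_moves(increments=[{"dx": 0.01, "dy": -0.002, "dz": 0.003, "ax": 0, "ay": 0, "az": 0}, {"dx": 0.02, "dy": 0, "dz": 0, "ax": 0, "ay": 0, "az": 0}, {"dx": 0.02, "dy": 0, "dz": 0, "ax": 0, "ay": 0, "az": 0}, {"dx": 0.02, "dy": 0, "dz": 0, "ax": 0, "ay": 0, "az": 0}, {"dx": 0.02, "dy": 0, "dz": 0, "ax": 0, "ay": 0, "az": 0}, {"dx": 0.02, "dy": 0, "dz": 0, "ax": 0, "ay": 0, "az": 0}, {"dx": 0.02, "dy": 0, "dz": 0, "ax": 0, "ay": 0, "az": 0}, {"dx": 0, "dy": 0, "dz": 0, "ax": 0, "ay": 0, "az": 0}])

```text
time_s: 11.25
tcp_pos: [0.4821, 0.0445, 0.0465]
orientation: [0.64, 0.768, 0.001, -0.001]
wrist_force: [-0.9, 0.2, -1.6]
width: 0.0244
grip_force: 98.2
```

Call:
apply_moves(increments=[{"dx": 0.02, "dy": 0, "dz": 0, "ax": 0, "ay": 0, "az": 0}, {"dx": 0.02, "dy": 0, "dz": 0, "ax": 0, "ay": 0, "az": 0}, {"dx": 0.02, "dy": 0, "dz": 0, "ax": 0, "ay": 0, "az": 0}, {"dx": 0.02, "dy": 0, "dz": 0, "ax": 0, "ay": 0, "az": 0}, {"dx": 0.02, "dy": 0, "dz": 0, "ax": 0, "ay": 0, "az": 0}, {"dx": 0.02, "dy": 0, "dz": 0, "ax": 0, "ay": 0, "az": 0}, {"dx": 0, "dy": 0, "dz": 0, "ax": 0, "ay": 0, "az": 0}])

```text
time_s: 11.95
tcp_pos: [0.4615, 0.1615, 0.0466]
orientation: [0.641, 0.768, 0.001, -0.0]
wrist_force: [0.7, 0.9, -1.8]
width: 0.0245
grip_force: 98.2
```

```bash

python3 - <<'E'
from m import *
p,R=st(); g=p+R@[.285,0,.011]; B=ball(g); print('guess',g,'ball',B,'in tool',R.T@(B-p))
print(fitmould('mould_yellow_center',(.44,.2965),1.74,('top','scene')))
for n in('top','scene'):
  for m in env.mark_of(n,'mould_yellow_center')[:1]: print(m['conf'],np.array(m['xyz']),R.T@(np.array(m['xyz'])-p))
im=env.camera('scene')[140:290,290:470]; cv2.imwrite('pics/s5.png',cv2.resize(im,None,fx=4,fy=4,interpolation=cv2.INTER_CUBIC))
E
```

```text
t 11.95 tcp [0.4615 0.1615 0.0466] xyaw 100.30093050953833 z [ 0.0005  0.002  -1.    ] w 0.024461361860267882 gf 98.15093278884888 F [ 0.6548  0.8522 -1.7994] q [-0.8032  0.4329  0.4582  2.1135 -0.3112  0.6576  0.0466]
scene guess [437 208] found [[np.float64(438.15384615384613), np.float64(208.51923076923077)]] 52
top guess [130 248] found [[np.float64(131.01639344262296), np.float64(247.18032786885246)]] 61
guess [0.4105 0.442  0.0361] ball [0.4137 0.4399 0.0425] in tool [0.2824 0.0028 0.0046]
(['top', 'scene'], array([0.4401, 0.2966, 1.7448]), np.float64(0.3202568247244244))
0.88 [0.324  0.317  0.0306] [ 0.1775 -0.1075  0.0162]
0.96 [0.573  0.3758 0.0347] [0.1908 0.148  0.0124]
```

View pics/s5.png

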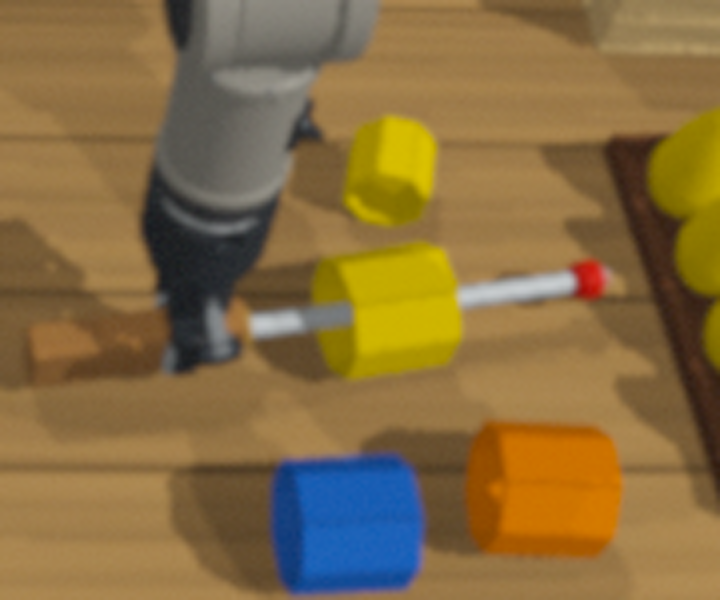

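The rod passes right through the undisturbed mould, with the ball out at (590,280) and the fingers clear at (205,340). I'll lift gently.

Call:
apply_moves(increments=[{"dx": 0, "dy": 0, "dz": -0.005, "ax": 0, "ay": 0, "az": 0}, {"dx": 0, "dy": 0, "dz": -0.005, "ax": 0, "ay": 0, "az": 0}, {"dx": 0, "dy": 0, "dz": -0.004, "ax": 0, "ay": 0, "az": 0}, {"dx": 0, "dy": 0, "dz": -0.004, "ax": 0, "ay": 0, "az": 0}, {"dx": 0, "dy": 0, "dz": -0.004, "ax": 0, "ay": 0, "az": 0}, {"dx": 0, "dy": 0, "dz": -0.004, "ax": 0, "ay": 0, "az": 0}, {"dx": 0, "dy": 0, "dz": -0.004, "ax": 0, "ay": 0, "az": 0}, {"dx": 0, "dy": 0, "dz": -0.006, "ax": 0, "ay": 0, "az": 0}, {"dx": 0, "dy": 0, "dz": -0.01, "ax": 0, "ay": 0, "az": 0}, {"dx": 0, "dy": 0, "dz": -0.014, "ax": 0, "ay": 0, "az": 0}, {"dx": 0, "dy": 0, "dz": -0.02, "ax": 0, "ay": 0, "az": 0}, {"dx": 0, "dy": 0, "dz": -0.025, "ax": 0, "ay": 0, "az": 0}, {"dx": 0, "dy": 0, "dz": -0.025, "ax": 0, "ay": 0, "az": 0}, {"dx": 0, "dy": 0, "dz": -0.025, "ax": 0, "ay": 0, "az": 0}, {"dx": 0, "dy": 0, "dz": -0.025, "ax": 0, "ay": 0, "az": 0}, {"dx": 0, "dy": 0, "dz": -0.025, "ax": 0, "ay": 0, "az": 0}, {"dx": 0, "dy": 0, "dz": -0.02, "ax": 0, "ay": 0, "az": 0}, {"dx": 0, "dy": 0, "dz": -0.012, "ax": 0, "ay": 0, "az": 0}, {"dx": 0, "dy": 0, "dz": -0.006, "ax": 0, "ay": 0, "az": 0}, {"dx": 0, "dy": 0, "dz": 0, "ax": 0, "ay": 0, "az": 0}])

```text
time_s: 14.3
tcp_pos: [0.4618, 0.1585, 0.2896]
orientation: [0.643, 0.766, 0.0, 0.0]
wrist_force: [-0.1, 0.1, -2.6]
width: 0.0247
grip_force: 98.2
```

```bash

python3 - <<'E'
from h import *
p,R=st(); g=p+R@[.285,0,.011]; B=ball(g); print('guess',g,'ball',B,'in tool',R.T@(B-p))
im=env.camera('scene'); print(proj('scene',[p+R@[.14,0,.036]]),proj('top',[p+R@[.14,0,.036]]))
a=im[110:260,330:510]; b=env.camera('top')[190:310,90:250]
cv2.imwrite('pics/s6.png',np.hstack([cv2.resize(a,(400,333)),cv2.resize(b,(400,333))]))
E
```

```text
t 14.3 tcp [0.4618 0.1585 0.2896] xyaw 100.03924777223465 z [ 0.0005  0.0005 -1.    ] w 0.02468979338992899 gf 98.1910228729248 F [-0.0965  0.0602 -2.6086] q [-0.9536  0.0861  0.5743  1.8776 -0.0506  1.1915 -0.1871]
scene guess [473 147] found [[np.float64(474.12987012987014), np.float64(147.5974025974026)]] 77
top guess [100 246] found [[np.float64(100.42696629213484), np.float64(246.24719101123594)]] 89
guess [0.4121 0.4391 0.2787] ball [0.4133 0.4394 0.2803] in tool [0.2851 0.0012 0.0094]
[[409.5453 162.4076]] [[162.35   238.0568]]
```

View pics/s6.png

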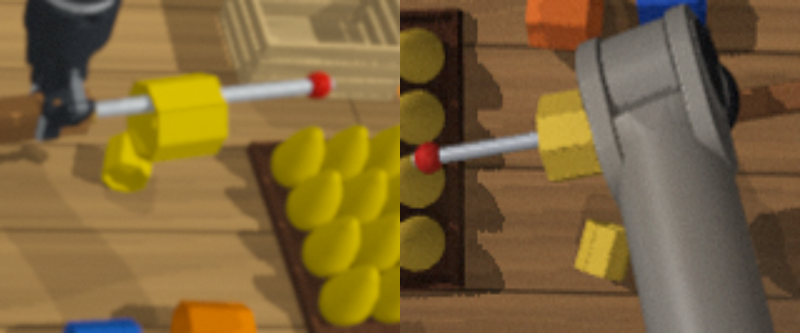

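The mould hangs level on the shaft between the handle and the ball, with the fingers clear. I'll carry it away from the tall objects, then turn it.

Call:
apply_moves(increments=[{"dx": -0.005, "dy": 0, "dz": 0, "ax": 0, "ay": 0, "az": 0}, {"dx": -0.01, "dy": 0, "dz": 0, "ax": 0, "ay": 0, "az": 0}, {"dx": -0.015, "dy": 0, "dz": 0, "ax": 0, "ay": 0, "az": 0}, {"dx": -0.02, "dy": 0, "dz": 0, "ax": 0, "ay": 0, "az": 0}, {"dx": -0.02, "dy": 0, "dz": 0, "ax": 0, "ay": 0, "az": 0}, {"dx": -0.02, "dy": 0, "dz": 0, "ax": 0, "ay": 0, "az": 0}, {"dx": -0.02, "dy": 0, "dz": 0, "ax": 0, "ay": 0, "az": 0}, {"dx": -0.02, "dy": 0, "dz": 0, "ax": 0, "ay": 0, "az": 0}, {"dx": -0.02, "dy": 0, "dz": 0, "ax": 0, "ay": 0, "az": 0}, {"dx": -0.02, "dy": 0, "dz": 0, "ax": 0, "ay": 0, "az": 0}, {"dx": -0.015, "dy": 0, "dz": 0, "ax": 0, "ay": 0, "az": 0}, {"dx": -0.01, "dy": 0, "dz": 0, "ax": 0, "ay": 0, "az": 0.01}, {"dx": -0.005, "dy": 0, "dz": 0, "ax": 0, "ay": 0, "az": 0.02}, {"dx": 0, "dy": 0, "dz": 0, "ax": 0, "ay": 0, "az": 0.04}, {"dx": 0, "dy": 0, "dz": 0, "ax": 0, "ay": 0, "az": 0.06}, {"dx": 0, "dy": 0, "dz": 0, "ax": 0, "ay": 0, "az": 0.07}, {"dx": 0, "dy": 0, "dz": 0, "ax": 0, "ay": 0, "az": 0.08}, {"dx": 0, "dy": 0, "dz": 0, "ax": 0, "ay": 0, "az": 0.08}, {"dx": 0, "dy": 0, "dz": 0, "ax": 0, "ay": 0, "az": 0.08}, {"dx": 0, "dy": 0, "dz": 0, "ax": 0, "ay": 0, "az": 0.08}])

```text
time_s: 16.5
tcp_pos: [0.4964, -0.038, 0.2892]
orientation: [0.785, 0.619, -0.0, -0.0]
wrist_force: [-0.3, 0.1, -2.5]
width: 0.0249
grip_force: 98.0
```

Call:
apply_moves(increments=[{"dx": 0, "dy": 0, "dz": 0, "ax": 0, "ay": 0, "az": 0.08}, {"dx": 0, "dy": 0, "dz": 0, "ax": 0, "ay": 0, "az": 0.08}, {"dx": 0, "dy": 0, "dz": 0, "ax": 0, "ay": 0, "az": 0.08}, {"dx": 0, "dy": 0, "dz": 0, "ax": 0, "ay": 0, "az": 0.08}, {"dx": 0, "dy": 0, "dz": 0, "ax": 0, "ay": 0, "az": 0.08}, {"dx": 0, "dy": 0, "dz": 0, "ax": 0, "ay": 0, "az": 0.08}, {"dx": 0, "dy": 0, "dz": 0, "ax": 0, "ay": 0, "az": 0.08}, {"dx": 0, "dy": 0, "dz": 0, "ax": 0, "ay": 0, "az": 0.08}, {"dx": 0, "dy": 0, "dz": 0, "ax": 0, "ay": 0, "az": 0.08}, {"dx": 0, "dy": 0, "dz": 0, "ax": 0, "ay": 0, "az": 0.08}, {"dx": 0, "dy": 0, "dz": 0, "ax": 0, "ay": 0, "az": 0.08}, {"dx": 0, "dy": 0, "dz": 0, "ax": 0, "ay": 0, "az": 0.08}, {"dx": 0, "dy": 0, "dz": 0, "ax": 0, "ay": 0, "az": 0.08}, {"dx": 0, "dy": 0, "dz": 0, "ax": 0, "ay": 0, "az": 0.08}, {"dx": 0, "dy": 0, "dz": 0, "ax": 0, "ay": 0, "az": 0.08}, {"dx": 0, "dy": 0, "dz": 0, "ax": 0, "ay": 0, "az": 0.08}, {"dx": 0, "dy": 0, "dz": 0, "ax": 0, "ay": 0, "az": 0.08}, {"dx": 0, "dy": 0, "dz": 0, "ax": 0, "ay": 0, "az": 0.08}, {"dx": 0, "dy": 0, "dz": 0, "ax": 0, "ay": 0, "az": 0.08}, {"dx": 0, "dy": 0, "dz": 0, "ax": 0, "ay": 0, "az": 0.08}])

```text
time_s: 18.5
tcp_pos: [0.4963, -0.0379, 0.2892]
orientation: [0.999, 0.039, -0.0, -0.0]
wrist_force: [0.1, -0.3, -3.1]
width: 0.0245
grip_force: 98.1
```

Call:
apply_moves(increments=[{"dx": 0, "dy": 0, "dz": 0, "ax": 0, "ay": 0, "az": 0.08}, {"dx": 0, "dy": 0, "dz": 0, "ax": 0, "ay": 0, "az": 0.08}, {"dx": 0, "dy": 0, "dz": 0, "ax": 0, "ay": 0, "az": 0.07}, {"dx": 0, "dy": 0, "dz": 0, "ax": 0, "ay": 0, "az": 0.05}, {"dx": 0, "dy": 0, "dz": 0, "ax": 0, "ay": 0, "az": 0.03}, {"dx": 0, "dy": 0, "dz": 0, "ax": 0, "ay": 0, "az": 0.01}, {"dx": 0, "dy": 0, "dz": 0, "ax": 0, "ay": 0, "az": 0}])

```text
time_s: 19.2
tcp_pos: [0.4965, -0.0382, 0.2892]
orientation: [0.996, -0.085, -0.0, -0.0]
wrist_force: [-0.1, 0.3, -2.7]
width: 0.0248
grip_force: 98.1
```

```bash

python3 - <<'E'
from h import *
p,R=st(); g=p+R@[.285,0,.011]; B=ball(g); print('guess',g,'ball',B,'in tool',R.T@(B-p))
for n in('top','scene'):
    for q in('rack','rack_far','rack_near'):
        for m in env.mark_of(n,q)[:1]: print(n,q,round(m['conf'],2),np.array(m['xyz']))
togo([.410,-.326],-9.45,.29)
E
```

```text
t 19.2 tcp [ 0.4965 -0.0382  0.2892] xyaw -9.73362731278647 z [-0.0002  0.0003 -1.    ] w 0.02481092971478448 gf 98.0647623538971 F [-0.0596  0.3209 -2.7105] q [-0.8886  0.1545  0.9853  1.8637 -0.1387  1.1956 -1.5984]
scene guess [219 309] found [[np.float64(219.1509433962264), np.float64(306.57232704402514)]] 159
top guess [318 105] found [[np.float64(331.99112426035504), np.float64(101.7189349112426)]] 338
guess [ 0.7774 -0.0864  0.2782] ball [ 0.7808 -0.1012  0.2986] in tool [ 0.2909  0.014  -0.0094]
top rack 0.82 [ 0.5458 -0.3536 -0.0006]
top rack_far 0.76 [ 0.6518 -0.3675  0.1343]
top rack_near 0.56 [ 0.3449 -0.3112  0.1173]
scene rack 0.62 [ 0.548  -0.3475 -0.0004]
scene rack_far 0.64 [ 0.6516 -0.362   0.131 ]
scene rack_near 0.68 [ 0.3458 -0.3108  0.1203]
t 19.6 tcp [ 0.4966 -0.0384  0.2893] xyaw -9.75393976127857 z [ 0.0001  0.0001 -1.    ] w 0.02471308397639364 gf 98.06451559066772 F [-0.5738 -1.1287 -3.1257] q [-0.8885  0.1546  0.9854  1.8635 -0.1385  1.1954 -1.5985]
togo tool [-0.0366  0.2981 -0.0007] az units -0.006754216917301568
```

Call:
apply_moves(increments=[{"dx": -0.002, "dy": 0.004, "dz": 0, "ax": 0, "ay": 0, "az": 0}, {"dx": -0.002, "dy": 0.008, "dz": 0, "ax": 0, "ay": 0, "az": 0}, {"dx": -0.002, "dy": 0.012, "dz": 0, "ax": 0, "ay": 0, "az": 0}, {"dx": -0.002, "dy": 0.016, "dz": 0, "ax": 0, "ay": 0, "az": 0}, {"dx": -0.002, "dy": 0.02, "dz": 0, "ax": 0, "ay": 0, "az": 0}, {"dx": -0.002, "dy": 0.02, "dz": 0, "ax": 0, "ay": 0, "az": 0}, {"dx": -0.002, "dy": 0.02, "dz": 0, "ax": 0, "ay": 0, "az": 0}, {"dx": -0.002, "dy": 0.02, "dz": 0, "ax": 0, "ay": 0, "az": 0}, {"dx": -0.002, "dy": 0.02, "dz": 0, "ax": 0, "ay": 0, "az": 0}, {"dx": -0.002, "dy": 0.02, "dz": 0, "ax": 0, "ay": 0, "az": 0}, {"dx": -0.002, "dy": 0.02, "dz": 0, "ax": 0, "ay": 0, "az": 0}, {"dx": -0.002, "dy": 0.02, "dz": 0, "ax": 0, "ay": 0, "az": 0}, {"dx": -0.002, "dy": 0.02, "dz": 0, "ax": 0, "ay": 0, "az": 0}, {"dx": -0.002, "dy": 0.02, "dz": 0, "ax": 0, "ay": 0, "az": 0}, {"dx": -0.002, "dy": 0.02, "dz": 0, "ax": 0, "ay": 0, "az": 0}, {"dx": -0.002, "dy": 0.016, "dz": 0, "ax": 0, "ay": 0, "az": 0}, {"dx": -0.002, "dy": 0.012, "dz": 0, "ax": 0, "ay": 0, "az": 0}, {"dx": -0.002, "dy": 0.006, "dz": 0, "ax": 0, "ay": 0, "az": 0}, {"dx": 0, "dy": 0.003, "dz": 0, "ax": 0, "ay": 0, "az": 0}, {"dx": 0, "dy": 0, "dz": 0, "ax": 0, "ay": 0, "az": 0}])

```text
time_s: 21.6
tcp_pos: [0.4104, -0.3253, 0.2893]
orientation: [0.996, -0.085, 0.0, -0.0]
wrist_force: [0.5, 1.0, -1.7]
width: 0.0247
grip_force: 98.2
```

```bash

python3 - <<'E'
from h import *
p,R=st(); g=p+R@[.285,0,.011]; B=ball(g); print('guess',g,'ball',B,'in tool',R.T@(B-p))
togo([.410,-.3245],-9.68,.151)
for n in('top','scene'): print(n,proj(n,[[.652,-.3642,.133],[.3448,-.3118,.12],p+R@[.242,0,.011],p+R@[-.067,0,.011]]).round())
a=env.camera('scene'); b=env.camera('top')
cv2.imwrite('pics/s7.png',np.hstack([cv2.resize(a[100:320,50:260],(400,419)),cv2.resize(b[90:300,340:550],(400,419))[:, :]]))
E
```

```text
t 21.6 tcp [ 0.4104 -0.3253  0.2893] xyaw -9.795521148755416 z [ 0.0002  0.0002 -1.    ] w 0.0246785213864938 gf 98.22520136833191 F [ 0.5275  0.9581 -1.6618] q [-0.3173  0.2676  1.0908  1.8103 -0.2531  1.2161 -0.8936]
scene guess [ 63 259] found [[np.float64(63.992805755395686), np.float64(257.158273381295)]] 139
top guess [433 142] found [[np.float64(433.0705882352941), np.float64(141.54117647058823)]] 85
guess [ 0.6913 -0.3738  0.2783] ball [ 0.6908 -0.3698  0.2862] in tool [ 0.2839 -0.0039  0.0031]
t 21.7 tcp [ 0.411  -0.3245  0.2892] xyaw -9.70827496829183 z [ 0.0002  0.0007 -1.    ] w 0.024744543228614444 gf 98.22604894638062 F [ 0.2298  0.8177 -3.4986] q [-0.3185  0.2676  1.0901  1.8104 -0.2533  1.2162 -0.8939]
togo tool [-0.001   0.0003  0.1382] az units -0.0006283326287075397
top [[414. 168.]
 [393. 279.]
 [431. 159.]
 [409. 282.]]
scene [[101. 274.]
 [150. 166.]
 [ 73. 239.]
 [132. 121.]]
```

View pics/s7.png

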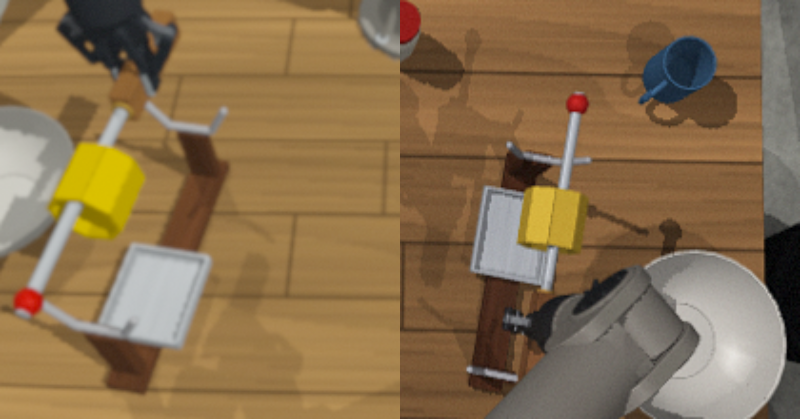

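The rod is lined up over both cradles, with the mould between the posts over the tray; the visible offset is perspective. I'll descend.

Call:
apply_moves(increments=[{"dx": 0, "dy": 0, "dz": 0.01, "ax": 0, "ay": 0, "az": 0}, {"dx": 0, "dy": 0, "dz": 0.015, "ax": 0, "ay": 0, "az": 0}, {"dx": 0, "dy": 0, "dz": 0.02, "ax": 0, "ay": 0, "az": 0}, {"dx": 0, "dy": 0, "dz": 0.02, "ax": 0, "ay": 0, "az": 0}, {"dx": 0, "dy": 0, "dz": 0.02, "ax": 0, "ay": 0, "az": 0}, {"dx": 0, "dy": 0, "dz": 0.015, "ax": 0, "ay": 0, "az": 0}, {"dx": 0, "dy": 0, "dz": 0.012, "ax": 0, "ay": 0, "az": 0}, {"dx": 0, "dy": 0, "dz": 0.008, "ax": 0, "ay": 0, "az": 0}, {"dx": 0, "dy": 0, "dz": 0.005, "ax": 0, "ay": 0, "az": 0}, {"dx": 0, "dy": 0, "dz": 0.003, "ax": 0, "ay": 0, "az": 0}, {"dx": 0, "dy": 0, "dz": 0, "ax": 0, "ay": 0, "az": 0}])

```text
time_s: 22.9
tcp_pos: [0.4109, -0.3251, 0.1613]
orientation: [0.996, -0.085, 0.0, -0.0]
wrist_force: [-0.9, 0.2, -2.0]
width: 0.0245
grip_force: 98.3
```

```bash

python3 - <<'E'
from h import *
p,R=st(); g=p+R@[.285,0,.011]; B=ball(g); print('guess',g,'ball',B,'in tool',R.T@(B-p))
a=env.camera('scene'); b=env.camera('top')
cv2.imwrite('pics/s8.png',np.hstack([cv2.resize(a[130:320,60:240],(400,422),interpolation=2),cv2.resize(b[120:310,350:530],(400,422),interpolation=2)]))
E
```

```text
t 22.9 tcp [ 0.4109 -0.3251  0.1613] xyaw -9.7578214607396 z [ 0.0003  0.     -1.    ] w 0.024544734533358113 gf 98.27576994895935 F [-0.9479  0.1911 -2.0288] q [-0.1767  0.4265  0.965   1.9597 -0.4245  0.9723 -0.7482]
scene guess [ 89 288] found [[np.float64(89.99047619047619), np.float64(285.93333333333334)]] 105
top guess [419 152] found [[np.float64(419.0149253731343), np.float64(152.28358208955223)]] 67
guess [ 0.6918 -0.3734  0.1504] ball [ 0.6906 -0.37    0.1584] in tool [ 0.2833 -0.0031  0.003 ]
```

View pics/s8.png

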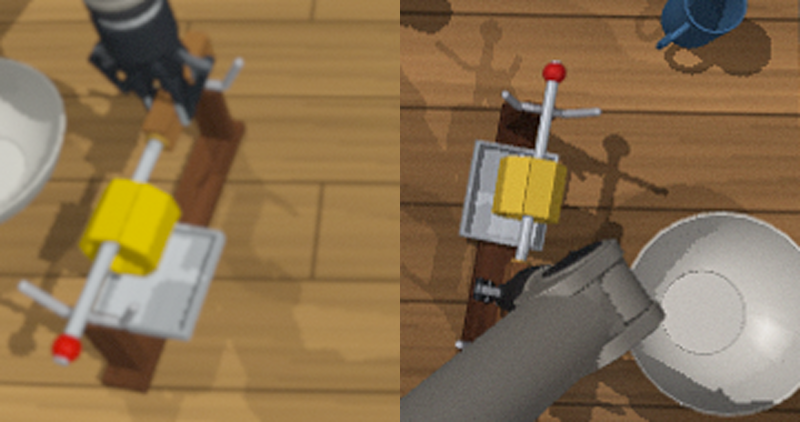

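The shaft crosses near the middle of the far cradle, at (547,108) in the right half, with the mould over the tray. I'll lower it slowly.

Call:
apply_moves(increments=[{"dx": 0, "dy": 0, "dz": 0.002, "ax": 0, "ay": 0, "az": 0}, {"dx": 0, "dy": 0, "dz": 0.002, "ax": 0, "ay": 0, "az": 0}, {"dx": 0, "dy": 0, "dz": 0.002, "ax": 0, "ay": 0, "az": 0}, {"dx": 0, "dy": 0, "dz": 0.001, "ax": 0, "ay": 0, "az": 0}, {"dx": 0, "dy": 0, "dz": 0, "ax": 0, "ay": 0, "az": 0}])

```text
time_s: 23.6
tcp_pos: [0.4106, -0.3249, 0.154]
orientation: [0.996, -0.085, -0.0, -0.0]
wrist_force: [1.0, -0.2, -2.9]
width: 0.0249
grip_force: 98.3
```

Call:
apply_moves(increments=[{"dx": 0, "dy": 0, "dz": 0.001, "ax": 0, "ay": 0, "az": 0}, {"dx": 0, "dy": 0, "dz": 0.001, "ax": 0, "ay": 0, "az": 0}, {"dx": 0, "dy": 0, "dz": 0, "ax": 0, "ay": 0, "az": 0}])

```text
time_s: 23.9
tcp_pos: [0.4107, -0.325, 0.1521]
orientation: [0.996, -0.085, -0.0, -0.0]
wrist_force: [-0.1, 0.8, -2.8]
width: 0.0248
grip_force: 98.3
```

Call:
apply_moves(increments=[{"dx": 0, "dy": 0, "dz": 0.001, "ax": 0, "ay": 0, "az": 0}, {"dx": 0, "dy": 0, "dz": 0.001, "ax": 0, "ay": 0, "az": 0}, {"dx": 0, "dy": 0, "dz": 0, "ax": 0, "ay": 0, "az": 0}])

```text
time_s: 24.2
tcp_pos: [0.4108, -0.3251, 0.151]
orientation: [0.996, -0.085, 0.0, -0.0]
wrist_force: [-1.9, 1.2, 4.2]
width: 0.0249
grip_force: 99.5
```

Call:
apply_moves(increments=[{"dx": 0, "dy": 0, "dz": 0.001, "ax": 0, "ay": 0, "az": 0}, {"dx": 0, "dy": 0, "dz": 0, "ax": 0, "ay": 0, "az": 0}])

```text
time_s: 24.4
tcp_pos: [0.4109, -0.3252, 0.1509]
orientation: [0.996, -0.085, 0.0, -0.001]
wrist_force: [-3.1, 4.5, 13.4]
width: 0.0245
grip_force: 100.7
```

Contact shows on both the force and the height (TCP 0.151). I'll unload slightly and open.

Call:
apply_moves(increments=[{"dx": 0, "dy": 0, "dz": -0.001, "ax": 0, "ay": 0, "az": 0}, {"dx": 0, "dy": 0, "dz": 0, "ax": 0, "ay": 0, "az": 0}], squeeze=20)

```text
time_s: 24.6
tcp_pos: [0.4108, -0.3252, 0.1509]
orientation: [0.996, -0.085, 0.0, -0.0]
wrist_force: [-2.8, 2.9, 6.6]
width: 0.0246
grip_force: 99.1
```

Call:
apply_moves(increments=[{"dx": 0, "dy": 0, "dz": 0, "ax": 0, "ay": 0, "az": 0}, {"dx": 0, "dy": 0, "dz": 0, "ax": 0, "ay": 0, "az": 0}, {"dx": 0, "dy": 0, "dz": 0, "ax": 0, "ay": 0, "az": 0}, {"dx": 0, "dy": 0, "dz": 0, "ax": 0, "ay": 0, "az": 0}, {"dx": 0, "dy": 0, "dz": 0, "ax": 0, "ay": 0, "az": 0}, {"dx": 0, "dy": 0, "dz": 0, "ax": 0, "ay": 0, "az": 0}], gripper=0.8)

```text
time_s: 25.2
tcp_pos: [0.4108, -0.325, 0.1502]
orientation: [0.996, -0.085, 0.0, 0.0]
wrist_force: [-0.4, -0.3, 0.7]
width: 0.0683
grip_force: 0.0
```

Call:
apply_moves(increments=[{"dx": 0, "dy": 0, "dz": -0.005, "ax": 0, "ay": 0, "az": 0}, {"dx": 0, "dy": 0, "dz": -0.01, "ax": 0, "ay": 0, "az": 0}, {"dx": 0, "dy": 0, "dz": -0.02, "ax": 0, "ay": 0, "az": 0}, {"dx": 0, "dy": 0, "dz": -0.03, "ax": 0, "ay": 0, "az": 0}, {"dx": 0, "dy": 0, "dz": -0.03, "ax": 0, "ay": 0, "az": 0}, {"dx": 0, "dy": 0, "dz": -0.03, "ax": 0, "ay": 0, "az": 0}, {"dx": 0, "dy": 0.0, "dz": -0.03, "ax": 0, "ay": 0, "az": 0}, {"dx": 0, "dy": -0.03, "dz": 0, "ax": 0, "ay": 0, "az": 0}, {"dx": 0, "dy": -0.04, "dz": 0, "ax": 0, "ay": 0, "az": 0}, {"dx": 0, "dy": -0.04, "dz": 0, "ax": 0, "ay": 0, "az": 0}, {"dx": 0, "dy": -0.04, "dz": 0, "ax": 0, "ay": 0, "az": 0}, {"dx": 0, "dy": -0.04, "dz": 0, "ax": 0, "ay": 0, "az": 0}, {"dx": 0, "dy": -0.03, "dz": 0, "ax": 0, "ay": 0, "az": 0}, {"dx": 0, "dy": 0, "dz": 0, "ax": 0, "ay": 0, "az": 0}])

```text
time_s: 26.6
tcp_pos: [0.449, -0.1035, 0.3058]
orientation: [0.997, -0.081, 0.0, -0.001]
wrist_force: [-0.2, 0.6, -0.3]
width: 0.0682
grip_force: 0.0
```

```bash

python3 - <<'E'
from h import *
st(); B=ball([.6918,-.372,.14]); print('ball',B)
for n in('top','scene'):
    for m in env.mark_of(n,'rod_grip')[:1]+[k for k in env.mark_of(n,'mould_yellow_center') if k['xyz'][1]<-.2]: print(n,m['conf'],np.array(m['xyz']))
a=env.camera('scene'); b=env.camera('top')
cv2.imwrite('pics/s9.png',np.hstack([cv2.resize(a[130:320,60:240],(400,422),interpolation=2),cv2.resize(b[120:310,350:530],(400,422),interpolation=2)]))
E
```

```text
t 26.6 tcp [ 0.449  -0.1035  0.3058] xyaw -9.28143795201599 z [ 0.0011  0.0027 -1.    ] w 0.06822111900601928 gf 0.0 F [-0.1534  0.6288 -0.2681] q [-0.8778 -0.001   1.0252  1.9148 -0.0021  1.2266 -1.5846]
scene guess [ 91 290] found [[np.float64(91.45544554455445), np.float64(287.7821782178218)]] 101
top guess [417 153] found [[np.float64(418.0285714285714), np.float64(153.02857142857144)]] 70
ball [ 0.6906 -0.3702  0.149 ]
top 0.68 [ 0.414  -0.3253  0.1402]
top 0.6 [ 0.5471 -0.355   0.1193]
scene 0.72 [ 0.4111 -0.327   0.1383]
scene 0.88 [ 0.5465 -0.3477  0.1176]
```

View pics/s9.png

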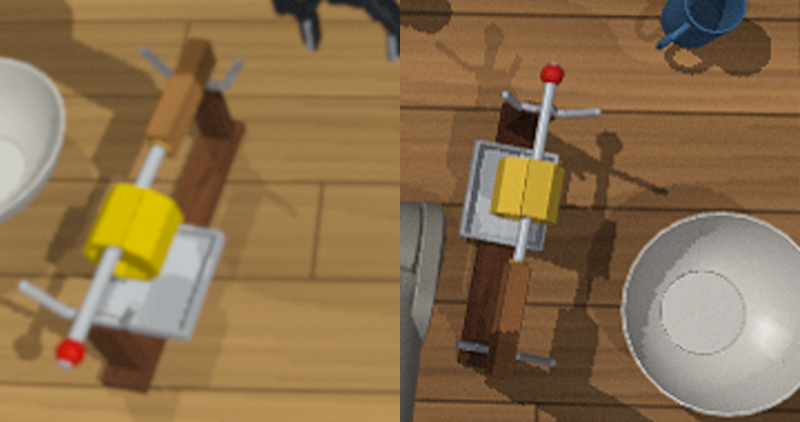

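The handle lies in the near cradle (505,350 right half) and the shaft in the far one (547,110). The mould hangs between the posts over the tray (527,190), and the gripper is well clear. I'll hand the job in.

```bash
python3 -c "from workcell import env; print(env.close_job())"
```

```text
the job is handed in; nothing more can be done
None
```

The job is handed in: the rod lies across both cradles with the yellow mould hanging over the drip tray. The gripper let go and backed clear by 26.6 s, the fingers never touched the mould, and the blue mould was left alone.

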